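Throw the jig's over-centre clamp with its extension tube

TASK

Lock the collet into the vee of the jig: push the square steel tube fully home on the bare stub of the clamp's handle, swing the handle with it past the dead point until it beds on its stop, then draw the tube off with the clamp still locked and lay it flat on the bench. Work by feel: ease the tube on and the handle onto its stop without ramming or wrenching. Move the clamp only with the tube, keep the gripper off the jig, and leave the tin, the spanner and the brush where they are.

Things in the scene. Friction and masses are not known exactly. Their poses are not given: they have to be found in the camera images.
- tube: Loose length of plain square steel tube, the extension bar: 180 mm long, 25 x 25 mm outside, 19 x 19 mm bore right through, about 0.3 kg, both ends alike. Starts lying flat on the bench. Origin at its very middle (12.5 mm above the bench when it lies flat); x along its length.
- jig: Aluminium plate 100 x 216 x 12 mm on four 24 mm feet, fixed to the bench (plate top 36 mm up), with a dark push-type toggle clamp lying on its side and an upright angle-iron vee. Origin on the bench below the clamp's pivot, z up; the clamp pushes along -y to the vee. Plate spans x -50 to 50, y -180 to 36 mm; nothing on it is higher than 90 mm above the bench.
- clamp_pivot (a point): On the vertical pivot axis of the clamp handle, level with the handle's axis, 66 mm above the bench. Turning the handle takes up to 0.8 N m from about 0.3 rad on, where the sprung pad meets the collet; the load fades towards the dead point, beyond it only friction is felt, and at the stop the torque climbs steeply.
- stub_tip (a point): Centre of the free end of the clamp's handle: a bare, level, round steel stub 17.5 mm in diameter (15 mm at its bevelled end), axis 66 mm above the bench. It runs from a 25 mm round shoulder, 30 mm from the pivot axis, to this point at 85 mm; 55 mm goes into the tube with 1.5 mm play. Turns with the handle; x points outward along the stub.
- tube_home (a point): Point on the stub's axis 120 mm out from the pivot: the middle of the tube lies here when the tube is fully home, its mouth on the shoulder. Turns with the handle; x points outward along the stub.
- handle (a joint): Angle of the clamp handle, rad, growing anticlockwise from above as the clamp closes: 0 = fully open (handle points 0.733 rad anticlockwise from the jig's +x), dead point 1.01, hard stop 1.10 (locked). Starts at 0 to 0.2 and stays where it is left by 0.2 N m of friction. Owing to play the tube runs ahead of it by up to a few degrees.
- collet: Dark steel collet standing loosely in front of the vee on the jig plate, 25 mm diameter, 52 mm high, origin at the centre of its foot. The clamp's pad pushes it home.
- vee_seat (a point): Point on the plate's top under the middle of the collet when the collet is home in the vee; it starts 1 to 4 mm from here.
- tin: Round flat tin with a yellow lid, 71 mm across, 30 mm high, bystander; origin at the centre of its underside.
- spanner: Black open-jaw spanner lying flat, 120 x 27 x 6 mm, bystander; origin at the centre of its underside, length along y.
- brush: Bench brush with a wooden handle, 177 x 40 x 37 mm, bystander; origin at the centre of its underside, length along y.

How it is judged:
On the way, in this order (a step that is already met when the one before it is completed fails the run):
1. the tube is pushed fully home on the stub, its mouth within 5 mm of the shoulder (distance between tube and tube_home below 0.005 m and angle between the x axis of tube and the x axis of tube_home, either way round below 0.12 rad and value of joint handle below 0.5 rad), for 0.2 s.
2. the handle is thrown past the dead point and bedded on its stop with the tube still on the stub (distance between tube and tube_home below 0.015 m and angle between the x axis of tube and the x axis of tube_home, either way round below 0.12 rad and value of joint handle above 1.092 rad), for 0.2 s.
At the end, for the whole second after the job is handed in: The clamp is still locked (handle past 1.07 rad), the collet stands upright (0.05 rad) within 2 mm of its seat in the vee, and the tube lies flat on the bench (middle below 16 mm), off the jig and at rest (value of joint handle above 1.07 rad and horizontal distance between collet and vee_seat below 0.002 m and angle between collet's own z axis and vertical below 0.05 rad and height (world z) of tube below 0.016 m and contact force between tube and jig below 0.2 N and linear speed of tube below 0.02 m/s); the robot touches nothing.
It fails at once if the tube is rammed or wrenched against the clamp: more than 40 N between the tube and the jig (contact force between tube and jig above 40 N).
It fails at once if the gripper itself pushes on the jig or the clamp (more than 3 N) (contact force between the fingers and jig above 3 N).
It fails at once if a bystander (tin, spanner or brush) is shifted by more than 15 mm (distance of any of tin, spanner, brush from where it was at the start of the episode above 0.015 m).
It also fails if it takes over 66 s, if anything falls off the work surface, if the arm or the gripper's body presses on something with over 40 N, if the wrist force passes 120 N, or if a joint passes its speed limit or range.

ROBOT

A 6-joint arm with a two-finger parallel gripper is mounted at the origin on the work surface; the furniture and walls round the work are solid. World frame = base frame: x ahead of the robot, y to its left, z up, the work surface at z = 0. Lengths are in m, angles in rad, forces in N, time in s.
With the tool pointing down it reaches from about 0.35 to 0.85 m from the base axis. Payload 8.1 kg.
Tool frame: the origin (TCP) lies midway between the tips of the shut fingers; the grasp point (between the pads) lies robot.grip_depth behind it (robot.grip_depth is the distance from the TCP to the grasp point, in m); z points along the fingers, y is the line along which they close (so a half turn about z gives the same grasp; the last joint's range is limited). The gripper opens to 93 mm and grips with 3 to 60 N. Pads are 15 mm wide; open, the fingers measure 128 mm over their backs; the gripper's body (75 mm by 188 mm) begins 65 mm behind the grasp point.
Start: joints at [1.206, 0.13, 1.488, -0, 1.523, -0.085], TCP at [0.166, 0.577, 0.193] pointing down, gripper open.
Joint ranges: [-2.96, 2.96], [-0.89, 2.26], [0.02, 2.5], [-1.34, 4.48], [0, 2.73], [-2.66, 2.66]. Speed limits (rad/s): [2.39, 2.39, 2.79, 3.14, 3.14, 3.14].

INTERFACE

Orientations are given as a rotation vector (axis times angle).
In Python, from plant import robot gives the robot as it stands.
- The arm moves only by the tool carry_out, never from a script. Its argument "rows" is a list of rows, each a list of 6 numbers: the shift along the tool's x, y, z in m, then the turn, a rotation vector about the tool's x, y, z in degrees. A call has 1 to 12 rows; each row is the pose to reach, as a shift and turn from the pose commanded when the call began, along the tool's axes at that moment; what a row does not reach only later rows make up. A row lasts 1/8 s, in which the tool goes at most 62.5 mm and 10.7 degrees, less where a joint would pass 70% of its speed; a pose out of reach is approached as far as the arm can. A call with a gripper value outside its range is refused whole. "jaw" is the closure in counts, from 0 (fully open) to 255 (shut), set as the call begins (left out, the last holds). The fingers move at their own pace and stop on an object; "force" is the grip in N (left out, the last holds). Time passes only in rows, so rows that repeat a pose let the fingers close. It gives the time, the measured TCP pose, the force, the opening and the grip force at its end, in the units of the state.
- robot.read_state(): the state, without advancing time (a new reading comes with each control period).
- robot.read_camera(name): name is "scene" or "top"; returns the picture (400x640x3 uint8, red, green, blue); there is no depth.
- robot.camera_model(name): a dict with "fx", "fy", "cx", "cy" (pixels), "R" (3x3) and "t" (3): a world point X has camera coordinates R X + t. Camera axes: x right, y down, z forward; pixel columns grow to the right and rows downward; lengths in m; the calibration is good to about 2 mm. A picture is of the moment at which its call begins. camera_model takes no time and is no camera call.
- robot.close_job(): hands the job in; it is judged then, once.
Trained networks look in the newest picture that a camera, given by its name, has taken for a name from the list of things; names that differ only in an ending like _2 or _b are one class to them, and where a whole thing is asked for, a point or a joint stands for the part that bears it (a point fixed in the world has none). Each returns a list of dicts, best first, with "conf" (0 to 1); they miss things now and then, are a little off and sometimes report something else, mostly with a low value. They report only what shows in the picture. A call takes as long as a camera call.
- robot.outline_of(camera, target): "pixels" (400x640 bool, what is visible of it) and "pixel" ([column, row] in pixels, amid what is visible of it).
The state is a dict: "t": time; "q": joint angles; "dq": joint speeds; "joint_torque": joint torques, N m; "tool_pos": TCP position; "orientation": TCP orientation; "force": force on the tool from outside, world axes, zero at the start; "wrist_torque": the same for the moment, N m; "opening": finger opening in m; "gripper_force": force on a finger pad.
Only numpy, scipy, OpenCV 4.12 (cv2) and the standard library are available. Lean on these libraries where they do the work, as an engineer would, in place of code of your own. Each camera call takes 0.05 s, during which the arm holds its last target. There are 200 camera calls.

## Working session

There is one attempt and no reset: what is moved stays moved. The work goes in short steps, Python scripts to look and compute and a tool call to move; the robot and the scene stay as the last step left them, time stands still between calls to the robot, and variables do not carry over. Pictures are saved under pics/ and viewed, at most 10 in all, crops included, and the job is handed in when it is done.

Besides the shell and the picture viewer there is one more tool, called by a JSON object that holds its "fn" and its "kwargs". carry_out: Moves the arm, as the interface text tells. Its arguments: {"type":"object","properties":{"rows":{"type":"array"},"jaw":{"type":"number"},"force":{"type":"number"}},"required":["rows"]}

```bash
ls; mkdir -p pics
python3 - <<'E'
from plant import robot
import cv2, numpy as np
for c in ("top","scene"):
    im=robot.read_camera(c); cv2.imwrite(f"pics/{c}0.png",im[:,:,::-1])
    m=robot.camera_model(c); print(c,{k:np.round(v,4).tolist() for k,v in m.items()})
    for n in ("tube","jig","stub_tip","collet","tin","spanner","brush"):
        r=robot.outline_of(c,n)
        print(n,[(round(d["conf"],2),np.round(d["pixel"]).tolist(),int(d["pixels"].sum())) for d in r[:3]])
print(robot.grip_depth, robot.read_state())
E
```

```text
pics
top {'fx': 495.2656, 'fy': 495.2656, 'cx': 321.817, 'cy': 198.0817, 'R': [[0.0528, -0.9986, 0.0039], [-0.9783, -0.0525, -0.2006], [0.2005, 0.0067, -0.9797]], 't': [0.005, 0.4989, 1.3194]}
tube [(0.9, [261.0, 234.0], 546)]
jig [(0.62, [372.0, 219.0], 2798)]
stub_tip [(0.79, [340.0, 199.0], 176)]
collet []
tin [(0.59, [177.0, 221.0], 534)]
spanner [(0.67, [296.0, 187.0], 211)]
brush [(0.8, [462.0, 215.0], 657)]
scene {'fx': 514.3305, 'fy': 514.3305, 'cx': 320.3021, 'cy': 198.8333, 'R': [[-0.6092, 0.7929, -0.0128], [0.566, 0.4234, -0.7074], [-0.5555, -0.4381, -0.7067]], 't': [0.2436, -0.2391, 1.7375]}
tube [(0.92, [379.0, 220.0], 745)]
jig [(0.66, [279.0, 188.0], 1931)]
stub_tip [(0.54, [290.0, 194.0], 205)]
collet [(0.69, [268.0, 164.0], 99)]
tin [(0.57, [450.0, 264.0], 629)]
spanner [(0.63, [279.0, 185.0], 1790), (0.56, [319.0, 240.0], 219)]
brush [(0.91, [210.0, 157.0], 539), (0.6, [452.0, 264.0], 666)]
0.0188 {'t': 0.8, 'q': array([ 1.20559902e+00,  1.30349025e-01,  1.48819698e+00, -3.12794186e-06,
        1.52298103e+00, -8.54044839e-02]), 'dq': array([ 4.83567571e-04,  5.86849161e-05,  9.21927927e-04, -1.01555613e-03,
        3.09028924e-04, -4.36036756e-04]), 'joint_torque': array([ 9.46318505e-04, -5.59678423e+01, -4.92050743e+01,  7.71298469e-02,
        2.20538751e-02,  2.59828647e-05]), 'tool_pos': array([0.16568323, 0.57669096, 0.19256735]), 'orientation': array([4.38062664e-01, 3.11088320e+00, 9.93699746e-05]), 'force': array([-0.47175887, -0.88990192, -1.18894427]), 'wrist_torque': array([ 0.01012759, -0.01484241,  0.01218307]), 'gripper_force': 0.0, 'opening': 0.09319235885705468}
```

Run:
```python
import cv2
a=cv2.imread("pics/top0.png")[130:290,140:500]; cv2.imwrite("pics/top0c.png",cv2.resize(a,None,fx=2.2,fy=2.2,interpolation=cv2.INTER_CUBIC))
a=cv2.imread("pics/scene0.png")[120:300,180:480]; cv2.imwrite("pics/scene0c.png",cv2.resize(a,None,fx=2.6,fy=2.6,interpolation=cv2.INTER_CUBIC))
```

```text
(no output)
```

View pics/top0c.png

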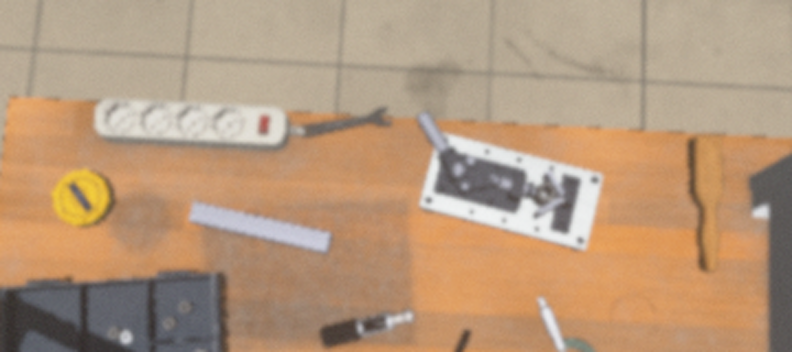

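View pics/scene0c.png

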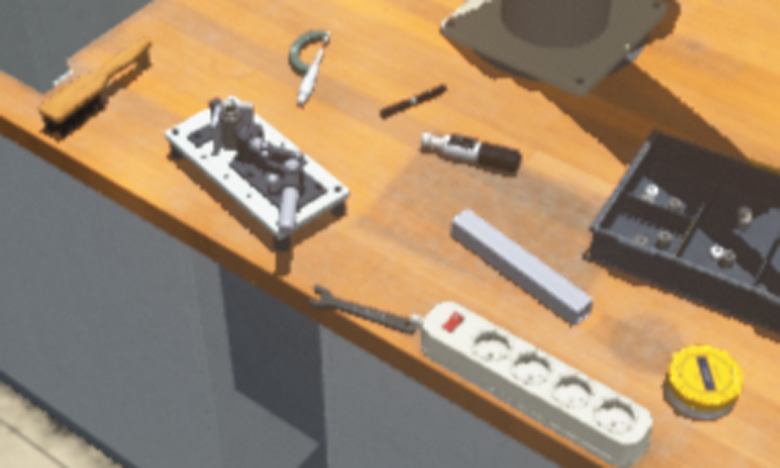

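The pictures show the tube at about top-px (258,233), the jig right of it with the stub pointing up-left from about (347,203) to (333,184), and the spanner between them near the back edge. I'll fit silhouettes for tube and jig in both cameras.

```bash
cat > hlp.py <<'E'
import numpy as np, cv2
from scipy.optimize import minimize
from scipy.spatial.transform import Rotation as Ro
from plant import robot
S=4
def proj(m,X):
    c=np.asarray(X)@np.array(m["R"]).T+np.array(m["t"]); return np.c_[m["fx"]*c[:,0]/c[:,2]+m["cx"],m["fy"]*c[:,1]/c[:,2]+m["cy"]]
def sil(m,parts):
    a=np.zeros((400*2,640*2),np.uint8)
    for P in parts:
        h=cv2.convexHull(((proj(m,P)+.5)*2*16).astype(np.int32)); cv2.fillConvexPoly(a,h,255,cv2.LINE_AA,4)
    return cv2.resize(a,(640,400),interpolation=cv2.INTER_AREA)/255.
def box(x0,x1,y0,y1,z0,z1): return np.array([[x,y,z] for x in(x0,x1) for y in(y0,y1) for z in(z0,z1)],float)
def rz(P,a,x,y,z=0): c,s=np.cos(a),np.sin(a); return P@np.array([[c,s,0],[-s,c,0],[0,0,1]])+[x,y,z]
def cyl(x0,x1,r,z): t=np.arange(0,6.28,.4); return np.array([[x,r*np.cos(u),z+r*np.sin(u)] for x in(x0,x1) for u in t])
def tube(p,z=0.0125): return [rz(box(-.09,.09,-.0125,.0125,-.0125,.0125),p[2],p[0],p[1],z)]
def jig(p): return [rz(box(-.05,.05,-.18,.036,.024,.036),p[2],p[0],p[1]),rz(cyl(.03,.085,.00875,.066),p[2]+.733+p[3],p[0],p[1]),rz(cyl(0,.03,.0125,.066),p[2]+.733+p[3],p[0],p[1])]
def fit(f,p0,masks,step):
    def c(p): return sum(np.abs(sil(m,f(p))-k).sum()/k.sum() for m,k in masks)
    best=None
    for s in (1,.4,.15):
        sim=np.array([p0]+[np.array(p0)+np.eye(len(p0))[i]*step[i]*s for i in range(len(p0))])
        r=minimize(c,p0,method="Nelder-Mead",options=dict(initial_simplex=sim,xatol=1e-4,fatol=1e-4,maxiter=300)); p0=r.x
    return r.x,r.fun
def masks(name,cams=("top","scene")):
    o=[]
    for c in cams:
        robot.read_camera(c); r=robot.outline_of(c,name)
        if r: o.append((robot.camera_model(c),r[0]["pixels"].astype(float)))
    return o
def ray(c,px,z):
    m=robot.camera_model(c); R=np.array(m["R"]); C=-R.T@m["t"]; d=R.T@[(px[0]-m["cx"])/m["fx"],(px[1]-m["cy"])/m["fy"],1]; return C+d*(z-C[2])/d[2]
E
python3 - <<'E'
from hlp import *
print("bystanders",[ray("top",p,0).round(3) for p in((177,221),(296,187),(462,215))])
x=ray("top",(261,234),.0125); k=masks("tube")
for ks in (k,k[:1],k[1:]):
  p,f=fit(tube,[x[0],x[1],1.3],ks,[.02,.02,.2]); print("tube",p.round(4),round(f,3))
x=ray("top",(347,205),.05); k=masks("jig")
for ks in (k,k[:1],k[1:]):
  p,f=fit(jig,[x[0],x[1],-.25,.1],ks,[.02,.02,.1,.1]); print("jig",p.round(4),round(f,3))
k=masks("stub_tip")
for m,q in k:
    s=np.argwhere(q>0)[:,::-1]; print(s.min(0),s.max(0))
E
```

```text
bystanders [array([0.42 , 0.439, 0.   ]), array([0.537, 0.108, 0.   ]), array([ 0.481, -0.37 ,  0.   ])]
tube [0.3956 0.2047 1.3932] 0.248
tube [0.3957 0.2064 1.3938] 0.08
tube [0.3955 0.2021 1.3842] 0.147
jig [ 0.4732 -0.0387 -0.2053  0.0821] 0.23
jig [ 0.472  -0.0378 -0.1984  0.0547] 0.077
jig [ 0.4735 -0.0415 -0.2098  0.0588] 0.142
[331 182] [350 213]
[287 181] [296 209]
```

```bash
cat >> hlp.py <<'E'
def mv(x,y,z,yaw):
    s=robot.read_state(); R=Ro.from_rotvec(s["orientation"]); c,n=np.cos(yaw),np.sin(yaw)
    T=Ro.from_matrix(np.array([[c,n,0],[n,-c,0],[0,0,-1]]))
    return (R.inv().apply(np.array([x,y,z])-s["tool_pos"])*1000).round(1).tolist(), (R.inv()*T).as_rotvec(degrees=True).round(2).tolist()
def st():
    s=robot.read_state(); X=Ro.from_rotvec(s["orientation"]).as_matrix()
    return "t %.2f pos %s yaw %.4f tilt %s F %s M %s open %.4f g %.1f"%(s["t"],s["tool_pos"].round(4),np.arctan2(X[1,0],X[0,0]),X[2,:2].round(4),s["force"].round(1),s["wrist_torque"].round(2),s["opening"],s["gripper_force"])
E
python3 -c "
from hlp import *
print(mv(.398,.214,.1,1.39)); print(st())"
```

```text
([-323.5, -284.4, 92.5], [-0.0, 0.0, 84.33])
t 1.40 pos [0.1657 0.5767 0.1925] yaw 2.8618 tilt [-0. -0.] F [-0.2  0.7  0.3] M [ 0.05 -0.05  0.01] open 0.0932 g 0.0
```

{"fn": "carry_out", "kwargs": {"rows": [[-40, -35, 0, 0, 0, 10.5], [-81, -71, 0, 0, 0, 21], [-121, -107, 10, 0, 0, 31.5], [-162, -142, 20, 0, 0, 42], [-202, -178, 40, 0, 0, 52.5], [-243, -213, 60, 0, 0, 63], [-283, -249, 80, 0, 0, 73.5], [-323.5, -284.4, 92.5, 0, 0, 84.33], [-323.5, -284.4, 92.5, 0, 0, 84.33], [-323.5, -284.4, 92.5, 0, 0, 84.33]], "jaw": 110, "force": 40}}

```text
t: 2.65
tool_pos: [0.4999, 0.0551, 0.1099]
orientation: [2.413, 2.011, 0.002]
force: [0.8, 1.9, 0.5]
opening: 0.0532
gripper_force: 0.0
```

```bash
python3 -c "
from hlp import *
print(st()); print(mv(.398,.214,.004,1.39))
im=robot.read_camera('scene'); cv2.imwrite('pics/s1.png',cv2.resize(im[100:320,240:540,::-1],None,fx=2.6,fy=2.6))"
```

```text
t 2.65 pos [0.4999 0.0551 0.1099] yaw 1.3896 tilt [0.0004 0.0011] F [0.8 1.9 0.5] M [-0.08  0.04  0.03] open 0.0532 g 0.0
([137.9, -129.0, 105.8], [0.06, -0.02, -0.02])
```

View pics/s1.png

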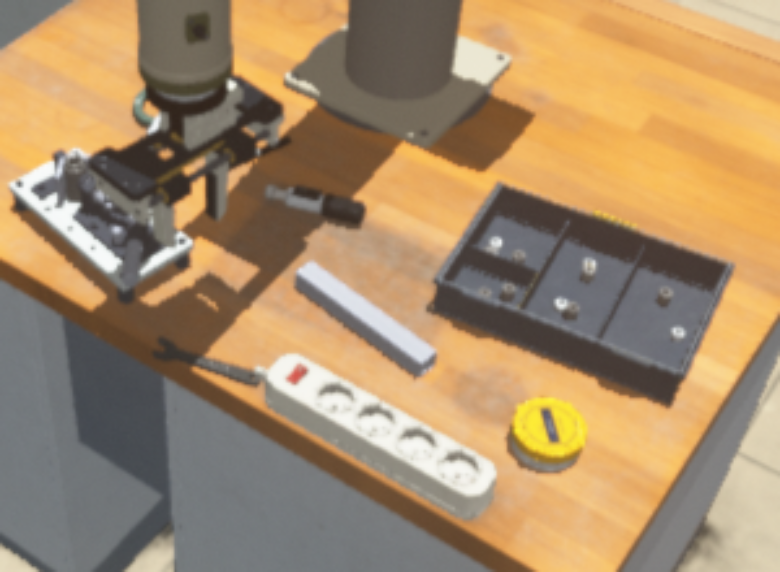

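The picture shows the gripper above the jig's clamp end, not above the tube. I had given the shifts in mm, but the interface takes metres. There was no contact force. I'll raise the tool first and use metres from here on.

{"fn": "carry_out", "kwargs": {"rows": [[0, 0, -0.03, 0, 0, 0], [0, 0, -0.03, 0, 0, 0]]}}

```text
t: 2.95
tool_pos: [0.5007, 0.0565, 0.1422]
orientation: [2.412, 2.009, 0.005]
force: [0.1, 0.1, -0.1]
opening: 0.053
gripper_force: 0.0
```

```bash
sed -i 's/\*1000).round(1)/).round(4)/; s/(R.inv().apply(np.array(\[x,y,z\])-s\["tool_pos"\]))/R.inv().apply(np.array([x,y,z])-s["tool_pos"])/' hlp.py; python3 -c "
from hlp import *
print(st()); print(mv(.398,.214,.1,1.39))"
```

```text
t 2.95 pos [0.5007 0.0565 0.1422] yaw 1.3889 tilt [0.0009 0.0041] F [ 0.1  0.1 -0.1] M [-0.09  0.13  0.  ] open 0.0530 g 0.0
([0.1362, -0.1297, 0.0418], [0.24, -0.05, -0.06])
```

{"fn": "carry_out", "kwargs": {"rows": [[0.034, -0.032, 0.01, 0, 0, 0], [0.068, -0.065, 0.02, 0, 0, 0], [0.102, -0.097, 0.03, 0, 0, 0], [0.1362, -0.1297, 0.0418, 0, 0, 0], [0.1362, -0.1297, 0.0418, 0, 0, 0], [0.1362, -0.1297, 0.0418, 0, 0, 0]]}}

```text
t: 3.7
tool_pos: [0.3957, 0.2143, 0.0979]
orientation: [2.411, 2.013, -0.0]
force: [0.3, -0.2, 0.8]
opening: 0.0529
gripper_force: 0.0
```

```bash
python3 -c "
from hlp import *
print(st())
k=masks('tube')
print([fit(tube,[.396,.205,1.39],[q],[.01,.01,.1])[0].round(4) for q in k])
print(mv(.398,.214,.004,1.39))
k=masks('jig')
print([fit(jig,[.473,-.039,-.2,.06],[q],[.01,.01,.1,.1]) for q in k])
k=masks('tube',['scene']);cv2.imwrite('pics/s2.png',cv2.resize(robot.read_camera('scene')[130:330,280:480,::-1],None,fx=3,fy=3))"
```

```text
t 3.70 pos [0.3957 0.2143 0.0979] yaw 1.3915 tilt [-0.0003  0.0003] F [ 0.3 -0.2  0.8] M [-0.05  0.09 -0.05] open 0.0529 g 0.0
[array([0.4021, 0.2029, 1.2732]), array([0.396 , 0.203 , 1.3776])]
([0.0007, 0.0013, 0.0944], [0.04, -0.01, -0.09])
[(array([ 0.47263086, -0.03793403, -0.20522869,  0.06624102]), np.float64(0.09600517129928895)), (array([ 0.47255814, -0.04187929, -0.21148493,  0.05778337]), np.float64(0.1153908681774024))]
```

View pics/s2.png

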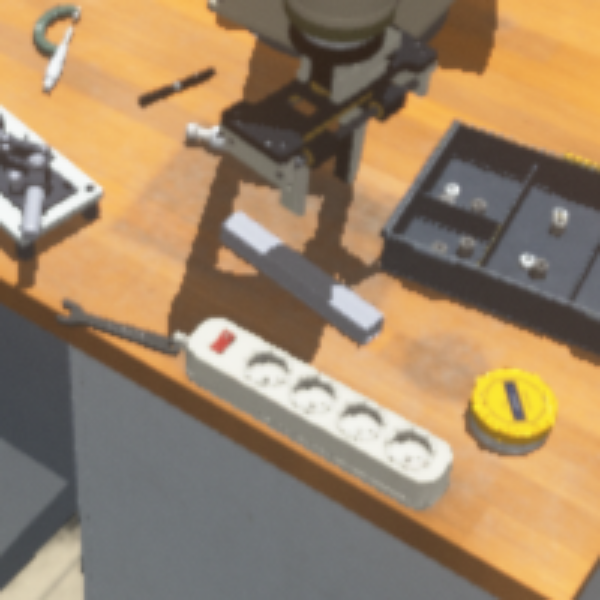

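The picture shows the gripper straddling the tube, with the left finger clear of the tray. I'll lower it and grip.

{"fn": "carry_out", "kwargs": {"rows": [[0.0, 0.001, 0.025, 0, 0, 0], [0.0, 0.001, 0.05, 0, 0, 0], [0.0, 0.001, 0.07, 0, 0, 0], [0.0, 0.001, 0.085, 0, 0, 0], [0.0, 0.001, 0.094, 0, 0, 0], [0.0, 0.001, 0.094, 0, 0, 0]]}}

```text
t: 5.0
tool_pos: [0.3964, 0.2139, 0.0037]
orientation: [-2.413, -2.012, 0.001]
force: [0.7, -0.8, 0.0]
opening: 0.0528
gripper_force: 0.0
```

{"fn": "carry_out", "kwargs": {"rows": [[0, 0, 0, 0, 0, 0], [0, 0, 0, 0, 0, 0], [0, 0, 0, 0, 0, 0], [0, 0, 0, 0, 0, 0], [0, 0, 0, 0, 0, 0]], "jaw": 255, "force": 40}}

```text
t: 5.62
tool_pos: [0.3968, 0.2141, 0.0042]
orientation: [2.413, 2.012, 0.0]
force: [0.1, 0.1, 0.6]
opening: 0.0073
gripper_force: 0.0
```

```bash
python3 -c "
from hlp import *
print(st())"
```

```text
t 5.62 pos [0.3968 0.2141 0.0042] yaw 1.3900 tilt [0.     0.0001] F [0.1 0.1 0.6] M [-0.02  0.09 -0.01] open 0.0073 g 0.0
```

```bash
python3 -c "
from hlp import *
print(st())
a=robot.read_camera('scene')[130:330,280:480,::-1]; b=robot.read_camera('top')[150:300,200:350,::-1]
cv2.imwrite('pics/s3.png',np.hstack([cv2.resize(a,(400,400)),cv2.resize(b,(400,400))]))
print(st())"
```

```text
t 5.62 pos [0.3968 0.2141 0.0042] yaw 1.3900 tilt [0.     0.0001] F [0.1 0.1 0.6] M [-0.02  0.09 -0.01] open 0.0073 g 0.0
t 5.72 pos [0.3967 0.2141 0.0041] yaw 1.3900 tilt [0. 0.] F [ 0.6 -0.4  0.4] M [-0.05  0.09  0.01] open 0.0017 g 0.0
```

View pics/s3.png

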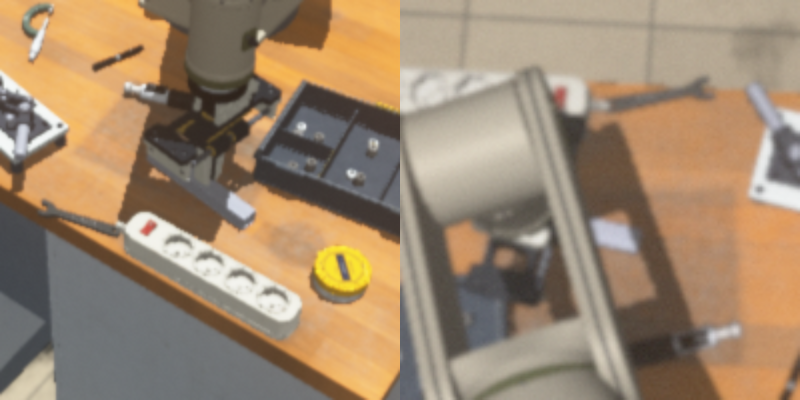

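```bash
python3 -c "
from hlp import *
m=robot.camera_model('scene')
print(proj(m,[[.3957,.2143,.098],[.3967,.2141,.004],[.3957,.204,.0125]]))
k=masks('tube')
for mm,q in k: print(np.argwhere(q>0)[:,::-1].min(0),np.argwhere(q>0)[:,::-1].max(0),q.sum())
print([fit(tube,[.396,.205,1.39],[q],[.01,.01,.1]) for q in k])
s=robot.read_state();print(s['q'])
a=robot.read_camera('scene')[170:260,320:430,::-1]
cv2.imwrite('pics/s4.png',cv2.resize(a,None,fx=7,fy=6,interpolation=cv2.INTER_CUBIC))
"
```

```text
[[385.32828875 201.21780576]
 [382.46544621 225.35612447]
 [379.79000589 221.44218427]]
[270 232] [290 245] 202.0
[357 210] [407 244] 465.0
[(array([0.40238681, 0.1927206 , 1.24489606]), np.float64(2.4400310619297225)), (array([0.39498728, 0.20249203, 1.36570339]), np.float64(0.783090870756905))]
[ 3.81024286e-01 -9.38840455e-02  2.07645916e+00 -1.90961415e-05
  1.15910659e+00  5.61895069e-01]
```

View pics/s4.png

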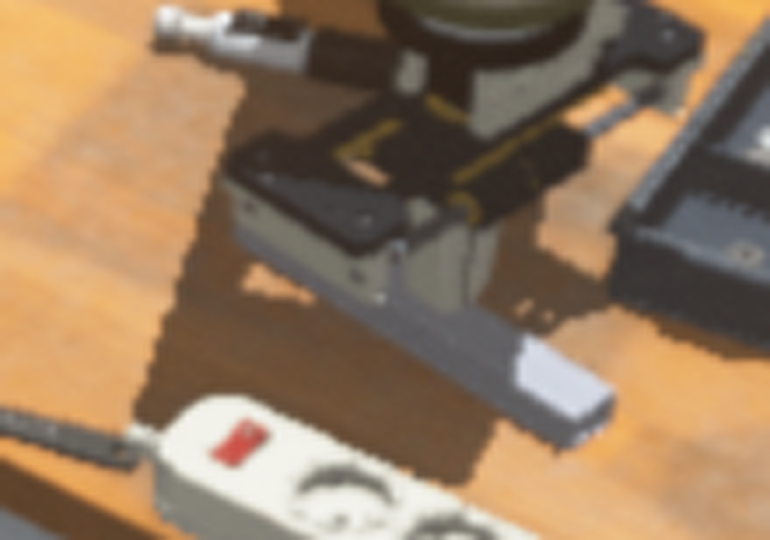

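The picture shows the shut fingers ending on top of the tube at about px (387,221). The reported TCP of z = 0.004 projects to row 225. In all three scene views the fingertips appear about 5–6 rows higher than the reported TCP, so they really sit roughly 20 mm higher than the readout says. The fingers therefore closed above the tube. I'll open and go down in small guarded steps, feeling for contact.

{"fn": "carry_out", "kwargs": {"rows": [[0, 0, -0.005, 0, 0, 0], [0, 0, -0.005, 0, 0, 0], [0, 0, -0.005, 0, 0, 0], [0, 0, -0.005, 0, 0, 0], [0, 0, -0.005, 0, 0, 0], [0, 0, -0.005, 0, 0, 0]], "jaw": 110}}

```text
t: 6.72
tool_pos: [0.3967, 0.214, 0.0091]
orientation: [-2.413, -2.012, 0.0]
force: [-0.2, -0.5, 0.5]
opening: 0.052
gripper_force: 0.0
```

{"fn": "carry_out", "kwargs": {"rows": [[0, 0, 0.005, 0, 0, 0], [0, 0, 0.009, 0, 0, 0], [0, 0, 0.012, 0, 0, 0], [0, 0, 0.012, 0, 0, 0]]}}

```text
t: 7.22
tool_pos: [0.3964, 0.2139, -0.0033]
orientation: [-2.413, -2.012, 0.001]
force: [-1.0, -0.7, 0.1]
opening: 0.0529
gripper_force: 0.0
```

```bash
python3 -c "
from hlp import *
print(st())"
```

```text
t 7.22 pos [ 0.3964  0.2139 -0.0033] yaw 1.3899 tilt [-0.0005 -0.0007] F [-1.  -0.7  0.1] M [-0.08  0.04  0.02] open 0.0529 g 0.0
```

{"fn": "carry_out", "kwargs": {"rows": [[0, 0, 0.003, 0, 0, 0], [0, 0, 0.006, 0, 0, 0], [0, 0, 0.006, 0, 0, 0]]}}

```text
t: 7.6
tool_pos: [0.3965, 0.214, -0.0092]
orientation: [-2.413, -2.012, 0.001]
force: [-0.5, -0.5, 0.0]
opening: 0.0531
gripper_force: 0.0
```

{"fn": "carry_out", "kwargs": {"rows": [[0, 0, 0.002, 0, 0, 0], [0, 0, 0.004, 0, 0, 0], [0, 0, 0.004, 0, 0, 0]]}}

```text
t: 7.98
tool_pos: [0.3966, 0.214, -0.0131]
orientation: [-2.413, -2.012, 0.001]
force: [-0.3, 0.2, 0.6]
opening: 0.0528
gripper_force: 0.0
```

{"fn": "carry_out", "kwargs": {"rows": [[0, 0, 0.002, 0, 0, 0], [0, 0, 0.004, 0, 0, 0], [0, 0, 0.004, 0, 0, 0]]}}

```text
t: 8.35
tool_pos: [0.3965, 0.214, -0.0171]
orientation: [-2.413, -2.012, 0.001]
force: [-0.0, 0.3, -0.2]
opening: 0.0528
gripper_force: 0.0
```

{"fn": "carry_out", "kwargs": {"rows": [[0, 0, 0.0015, 0, 0, 0], [0, 0, 0.003, 0, 0, 0], [0, 0, 0.003, 0, 0, 0]]}}

```text
t: 8.72
tool_pos: [0.3966, 0.214, -0.0201]
orientation: [-2.413, -2.012, 0.0]
force: [-0.2, -0.2, -0.2]
opening: 0.0531
gripper_force: 0.0
```

{"fn": "carry_out", "kwargs": {"rows": [[0, 0, 0, 0, 0, 0], [0, 0, 0, 0, 0, 0], [0, 0, 0, 0, 0, 0], [0, 0, 0, 0, 0, 0], [0, 0, 0, 0, 0, 0], [0, 0, 0, 0, 0, 0]], "jaw": 255, "force": 40}}

```text
t: 9.48
tool_pos: [0.397, 0.2141, -0.0197]
orientation: [2.413, 2.012, 0.001]
force: [1.7, -0.8, -0.4]
opening: 0.0246
gripper_force: 40.0
```

Gripped: the opening is 24.6 mm at 40 N, with the tube flat on the bench. With this offset the tube centre is at reported z + 0.032, so insertion needs a reported z of about 0.034. Now I'll lift.

{"fn": "carry_out", "kwargs": {"rows": [[0, 0, -0.01, 0, 0, 0], [0, 0, -0.03, 0, 0, 0], [0, 0, -0.06, 0, 0, 0], [0, 0, -0.09, 0, 0, 0], [0, 0, -0.12, 0, 0, 0], [0, 0, -0.12, 0, 0, 0]]}}

```text
t: 10.22
tool_pos: [0.3985, 0.2149, 0.1028]
orientation: [2.412, 2.011, 0.007]
force: [-0.2, 0.4, -2.4]
opening: 0.0247
gripper_force: 40.0
```

```bash
python3 -c "
from hlp import *
print(st()); print(mv(.652,.08,.1,.587))"
```

```text
t 10.22 pos [0.3985 0.2149 0.1028] yaw 1.3901 tilt [0.0028 0.0041] F [-0.2  0.4 -2.4] M [-0.04  0.1  -0.01] open 0.0247 g 40.0
([-0.0871, 0.2736, 0.0036], [0.16, -0.24, 46.01])
```

{"fn": "carry_out", "kwargs": {"rows": [[-0.011, 0.034, 0, 0, 0, 5.75], [-0.022, 0.068, 0, 0, 0, 11.5], [-0.033, 0.103, 0, 0, 0, 17.25], [-0.044, 0.137, 0, 0, 0, 23], [-0.054, 0.171, 0, 0, 0, 28.75], [-0.065, 0.205, 0, 0, 0, 34.5], [-0.076, 0.239, 0, 0, 0, 40.25], [-0.087, 0.2736, 0.002, 0, 0, 46], [-0.087, 0.2736, 0.002, 0, 0, 46], [-0.087, 0.2736, 0.002, 0, 0, 46]]}}

```text
t: 11.48
tool_pos: [0.6486, 0.0795, 0.096]
orientation: [-3.006, -0.91, 0.005]
force: [-0.7, 0.0, -2.6]
opening: 0.0247
gripper_force: 40.0
```

```bash
cat >> hlp.py <<'E'
def rel(pj=(.4726,-.0395,-.205,.06)):
    # per camera: tube (x,y,yaw,z) and jig, and tube in handle frame
    s=robot.read_state(); print(st())
    for c in("top","scene"):
        k=masks("tube",[c]); j=masks("jig",[c])
        T=s["tool_pos"]; yw=np.arctan2(*Ro.from_rotvec(s["orientation"]).as_matrix()[1::-1,0])
        if k:
            z=T[2]+.0322; p0=[T[0]-.0105*np.cos(yw),T[1]-.0105*np.sin(yw),yw]
            t,f=fit(lambda p:tube(p,z),p0,k,[.006,.006,.05]); d=t[:2]-T[:2]
            print(c,"tube",t.round(4),"tool x,y of it",round(d@[np.cos(yw),np.sin(yw)],4),round(d@[np.sin(yw),-np.cos(yw)],4),"cost",round(f,3),k[0][1].sum())
        if j: q,f=fit(jig,pj,j,[.005,.005,.05,.05]); print(c,"jig",q.round(4),"handle dir",round(q[2]+.733+q[3],4),"cost",round(f,3))
        if k and j:
            a=q[2]+.733+q[3]; d=t[:2]-q[:2]; print("   along %.4f across %.4f dyaw %.4f"%(d@[np.cos(a),np.sin(a)],d@[-np.sin(a),np.cos(a)],t[2]-a))
E
python3 -c "
from hlp import *
rel(); print(st())"
```

```text
t 11.47 pos [0.6486 0.0795 0.096 ] yaw 0.5880 tilt [-0.0028 -0.0021] F [-0.7  0.  -2.6] M [-0.03  0.12  0.02] open 0.0247 g 40.0
top jig [ 0.4718 -0.0387 -0.2124  0.088 ] handle dir 0.6087 cost 0.093
scene tube [0.642  0.0714 0.6392] tool x,y of it -0.01 0.003 cost 0.634 469.0
scene jig [ 0.4715 -0.0524 -0.1635  0.1098] handle dir 0.6792 cost 5.882
   along 0.2104 across -0.0108 dyaw -0.0400
t 11.88 pos [0.6501 0.0796 0.0985] yaw 0.5877 tilt [0.0004 0.0002] F [-1.3  0.4 -2.4] M [-0.03  0.15  0.04] open 0.0249 g 40.0
```

{"fn": "carry_out", "kwargs": {"rows": [[0, 0, 0.02, 0, 0, 0], [0, 0, 0.04, 0, 0, 0], [0, 0, 0.055, 0, 0, 0], [0, 0, 0.0645, 0, 0, 0], [0, 0, 0.0645, 0, 0, 0], [0, 0, 0.0645, 0, 0, 0]]}}

```text
t: 12.62
tool_pos: [0.6509, 0.0793, 0.0344]
orientation: [3.007, 0.909, 0.002]
force: [0.0, -0.2, -2.5]
opening: 0.0246
gripper_force: 40.0
```

```bash
python3 -c "
from hlp import *
rel(); print(st())
a=robot.read_camera('scene')[150:250,230:360,::-1]; b=robot.read_camera('top')[140:240,280:410,::-1]
cv2.imwrite('pics/s5.png',np.vstack([cv2.resize(a,None,fx=3,fy=3,interpolation=cv2.INTER_CUBIC),cv2.resize(b,None,fx=3,fy=3,interpolation=cv2.INTER_CUBIC)]))
"
```

```text
t 12.62 pos [0.6509 0.0793 0.0344] yaw 0.5871 tilt [0.001  0.0006] F [ 0.  -0.2 -2.5] M [-0.02  0.12 -0.01] open 0.0246 g 40.0
top tube [0.6918 0.0746 0.0919] tool x,y of it 0.0315 0.0266 cost 11.459 50.0
top jig [ 0.4723 -0.0384 -0.2068  0.0435] handle dir 0.5697 cost 0.137
   along 0.2458 across -0.0232 dyaw -0.4778
scene tube [0.6419 0.0664 0.6948] tool x,y of it -0.0146 0.0057 cost 0.849 379.0
scene jig [ 0.4712 -0.0431 -0.1547  0.0219] handle dir 0.6002 cost 3.221
   along 0.2028 across -0.0060 dyaw 0.0946
t 13.03 pos [0.6504 0.0793 0.0339] yaw 0.5871 tilt [0.0003 0.0002] F [ 0.1 -1.1 -3.2] M [-0.08  0.1   0.09] open 0.0246 g 40.0
```

View pics/s5.png

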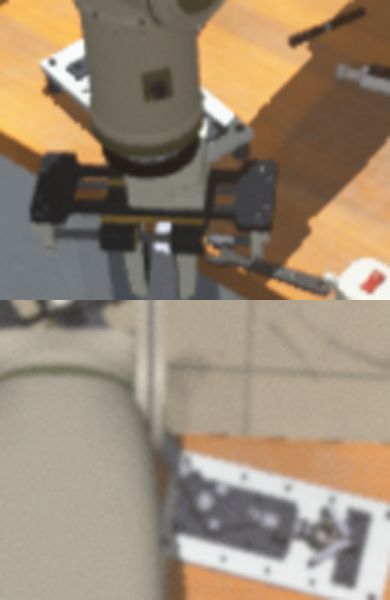

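The tube is hidden from above. In the scene view its outer part shows below the fingers, at about crop (163,270). I'll check the lateral position from the tube's edges there.

```bash
python3 -c "
from hlp import *
k=masks('tube',['scene']); m,q=k[0]; s=robot.read_state(); T=s['tool_pos']; print(st())
f=lambda dy,dz=0: sil(m,tube([T[0]-.0105*np.cos(.587)+dy*np.sin(.587),T[1]-.0105*np.sin(.587)-dy*np.cos(.587),.587],T[2]+.0322+dz))
a,b,c=f(0),f(.005),f(0,.005)
for r in range(222,262,3):
    o=[]
    for g in(q,a,b,c):
        w=np.flatnonzero(g[r]>.5); o.append((w[0],w[-1],round((g[r]*np.arange(640)).sum()/g[r].sum(),1)) if len(w) else None)
    print(r,o)
R=np.argwhere(q>0);print(R.min(0),R.max(0))
for g in(a,b,c): R=np.argwhere(g>.5);print(R.min(0),R.max(0))
"
```

```text
t 13.22 pos [0.6502 0.0793 0.0336] yaw 0.5871 tilt [-0. -0.] F [-0.7  0.8 -3.4] M [-0.05  0.08  0.  ] open 0.0244 g 40.0
222 [None, (np.int64(283), np.int64(293), np.float64(288.1)), (np.int64(281), np.int64(292), np.float64(286.2)), (np.int64(282), np.int64(293), np.float64(287.8))]
225 [(np.int64(284), np.int64(284), np.float64(284.0)), (np.int64(282), np.int64(293), np.float64(287.6)), (np.int64(280), np.int64(291), np.float64(285.7)), (np.int64(282), np.int64(293), np.float64(287.3))]
228 [None, (np.int64(282), np.int64(293), np.float64(287.2)), (np.int64(280), np.int64(291), np.float64(285.3)), (np.int64(281), np.int64(292), np.float64(286.9))]
231 [(np.int64(283), np.int64(285), np.float64(284.0)), (np.int64(281), np.int64(292), np.float64(286.7)), (np.int64(279), np.int64(290), np.float64(284.8)), (np.int64(281), np.int64(292), np.float64(286.4))]
234 [(np.int64(281), np.int64(288), np.float64(284.5)), (np.int64(281), np.int64(292), np.float64(286.2)), (np.int64(279), np.int64(290), np.float64(284.3)), (np.int64(280), np.int64(291), np.float64(285.9))]
237 [(np.int64(281), np.
[... 1236 characters left out ...]
np.int64(278), np.int64(288), np.float64(283.0)), (np.int64(277), np.int64(289), np.float64(283.1)), (np.int64(275), np.int64(287), np.float64(281.0)), (np.int64(277), np.int64(288), np.float64(282.7))]
258 [(np.int64(277), np.int64(288), np.float64(282.5)), (np.int64(277), np.int64(288), np.float64(282.6)), (np.int64(275), np.int64(286), np.float64(280.6)), (np.int64(276), np.int64(288), np.float64(282.3))]
261 [(np.int64(277), np.int64(287), np.float64(282.0)), (np.int64(276), np.int64(288), np.float64(282.1)), (np.int64(274), np.int64(286), np.float64(280.1)), (np.int64(276), np.int64(288), np.float64(281.8))]
[225 276] [273 289]
[213 275] [274 294]
[213 273] [274 292]
[211 275] [272 294]
```

The outer part of the tube matches the model to 0.1 px in the scene view. Measured in that same camera, the stub axis lies about 2 mm toward tool +y. I'll shift 1.8 mm that way and approach, then feel for entry.

{"fn": "carry_out", "kwargs": {"rows": [[-0.006, 0.0018, 0, 0, 0, 0], [-0.012, 0.0018, 0, 0, 0, 0], [-0.018, 0.0018, 0, 0, 0, 0], [-0.022, 0.0018, 0, 0, 0, 0], [-0.022, 0.0018, 0, 0, 0, 0]]}}

```text
t: 13.85
tool_pos: [0.6327, 0.0654, 0.0337]
orientation: [-3.007, -0.909, -0.0]
force: [-0.0, -0.2, -3.9]
opening: 0.0246
gripper_force: 40.0
```

{"fn": "carry_out", "kwargs": {"rows": [[-0.001, 0, 0, 0, 0, 0], [-0.002, 0, 0, 0, 0, 0], [-0.003, 0, 0, 0, 0, 0], [-0.003, 0, 0, 0, 0, 0]]}}

```text
t: 14.35
tool_pos: [0.6304, 0.0639, 0.0336]
orientation: [-3.007, -0.909, 0.0]
force: [0.8, -0.6, -3.4]
opening: 0.0246
gripper_force: 40.0
```

{"fn": "carry_out", "kwargs": {"rows": [[-0.001, 0, 0, 0, 0, 0], [-0.002, 0, 0, 0, 0, 0], [-0.003, 0, 0, 0, 0, 0], [-0.003, 0, 0, 0, 0, 0]]}}

```text
t: 14.85
tool_pos: [0.6279, 0.0622, 0.0336]
orientation: [-3.007, -0.909, 0.0]
force: [0.2, 1.1, -2.0]
opening: 0.0244
gripper_force: 40.0
```

```bash
python3 -c "
from hlp import *
print(st())"
```

```text
t 14.85 pos [0.6279 0.0622 0.0336] yaw 0.5870 tilt [-0. -0.] F [ 0.2  1.1 -2. ] M [-0.02  0.12 -0.02] open 0.0244 g 40.0
```

{"fn": "carry_out", "kwargs": {"rows": [[-0.001, 0, 0, 0, 0, 0], [-0.002, 0, 0, 0, 0, 0], [-0.003, 0, 0, 0, 0, 0], [-0.003, 0, 0, 0, 0, 0]]}}

```text
t: 15.35
tool_pos: [0.6254, 0.0606, 0.0336]
orientation: [3.007, 0.909, -0.0]
force: [0.1, 0.5, -3.5]
opening: 0.025
gripper_force: 40.0
```

```bash
python3 -c "
from hlp import *
print(st())"
```

```text
t 15.35 pos [0.6254 0.0606 0.0336] yaw 0.5870 tilt [-0.  0.] F [ 0.1  0.5 -3.5] M [0.01 0.17 0.01] open 0.0250 g 40.0
```

{"fn": "carry_out", "kwargs": {"rows": [[-0.001, 0, 0, 0, 0, 0], [-0.002, 0, 0, 0, 0, 0], [-0.003, 0, 0, 0, 0, 0], [-0.003, 0, 0, 0, 0, 0]]}}

```text
t: 15.85
tool_pos: [0.6229, 0.0589, 0.0336]
orientation: [-3.007, -0.909, 0.0]
force: [-0.8, 0.6, -3.0]
opening: 0.0248
gripper_force: 40.0
```

```bash
python3 -c "
from hlp import *
print(st())"
```

```text
t 15.85 pos [0.6229 0.0589 0.0336] yaw 0.5871 tilt [-0. -0.] F [-0.8  0.6 -3. ] M [-0.07  0.09  0.03] open 0.0248 g 40.0
```

{"fn": "carry_out", "kwargs": {"rows": [[-0.001, 0, 0, 0, 0, 0], [-0.002, 0, 0, 0, 0, 0], [-0.003, 0, 0, 0, 0, 0], [-0.004, 0, 0, 0, 0, 0], [-0.005, 0, 0, 0, 0, 0], [-0.005, 0, 0, 0, 0, 0]]}}

```text
t: 16.6
tool_pos: [0.6187, 0.0562, 0.0336]
orientation: [3.007, 0.909, -0.0]
force: [0.5, 0.5, -2.2]
opening: 0.0247
gripper_force: 40.0
```

```bash
python3 -c "
from hlp import *
print(st())"
```

```text
t 16.60 pos [0.6187 0.0562 0.0336] yaw 0.5871 tilt [-0.0001 -0.    ] F [ 0.5  0.5 -2.2] M [0.02 0.14 0.01] open 0.0247 g 40.0
```

{"fn": "carry_out", "kwargs": {"rows": [[0, 0, -0.0007, 0, 0, 0], [0, 0, -0.0014, 0, 0, 0], [0, 0, -0.0014, 0, 0, 0]]}}

```text
t: 16.98
tool_pos: [0.6187, 0.0562, 0.0349]
orientation: [-3.007, -0.909, 0.0]
force: [0.8, -0.8, -4.9]
opening: 0.0246
gripper_force: 40.0
```

```bash
python3 -c "
from hlp import *
print(st())"
```

```text
t 16.98 pos [0.6187 0.0562 0.0349] yaw 0.5871 tilt [-0.0001 -0.0001] F [ 0.8 -0.8 -4.9] M [-0.01 -0.02  0.07] open 0.0246 g 40.0
```

{"fn": "carry_out", "kwargs": {"rows": [[-0.001, 0, 0.001, 0, 0, 0], [-0.0025, 0, 0.001, 0, 0, 0], [-0.004, 0, 0.001, 0, 0, 0], [-0.0055, 0, 0.001, 0, 0, 0], [-0.007, 0, 0.001, 0, 0, 0], [-0.007, 0, 0.001, 0, 0, 0]]}}

```text
t: 17.73
tool_pos: [0.6128, 0.0523, 0.0341]
orientation: [-3.007, -0.909, -0.0]
force: [0.3, -0.3, -3.3]
opening: 0.0246
gripper_force: 40.0
```

```bash
python3 -c "
from hlp import *
print(st())"
```

```text
t 17.73 pos [0.6128 0.0523 0.0341] yaw 0.5870 tilt [ 0. -0.] F [ 0.3 -0.3 -3.3] M [ 0.01  0.13 -0.05] open 0.0246 g 40.0
```

Probing up met resistance and forward motion is free, so the tube is on the stub. I'll keep going.

{"fn": "carry_out", "kwargs": {"rows": [[-0.002, 0, 0, 0, 0, 0], [-0.004, 0, 0, 0, 0, 0], [-0.006, 0, 0, 0, 0, 0], [-0.008, 0, 0, 0, 0, 0], [-0.01, 0, 0, 0, 0, 0], [-0.01, 0, 0, 0, 0, 0]]}}

```text
t: 18.48
tool_pos: [0.6045, 0.0467, 0.034]
orientation: [-3.007, -0.909, 0.0]
force: [0.1, 0.1, -3.0]
opening: 0.0247
gripper_force: 40.0
```

```bash
python3 -c "
from hlp import *
print(st())"
```

```text
t 18.48 pos [0.6045 0.0467 0.034 ] yaw 0.5870 tilt [-0.0001 -0.    ] F [ 0.1  0.1 -3. ] M [-0.06  0.1   0.05] open 0.0247 g 40.0
```

{"fn": "carry_out", "kwargs": {"rows": [[-0.002, 0, 0, 0, 0, 0], [-0.004, 0, 0, 0, 0, 0], [-0.006, 0, 0, 0, 0, 0], [-0.008, 0, 0, 0, 0, 0], [-0.01, 0, 0, 0, 0, 0], [-0.01, 0, 0, 0, 0, 0]]}}

```text
t: 19.23
tool_pos: [0.5962, 0.0412, 0.034]
orientation: [3.007, 0.909, 0.0]
force: [-0.1, 0.5, -3.5]
opening: 0.0245
gripper_force: 40.0
```

```bash
python3 -c "
from hlp import *
print(st())"
```

```text
t 19.23 pos [0.5962 0.0412 0.034 ] yaw 0.5870 tilt [0. 0.] F [-0.1  0.5 -3.5] M [-0.06  0.15 -0.02] open 0.0245 g 40.0
```

{"fn": "carry_out", "kwargs": {"rows": [[-0.002, 0, 0, 0, 0, 0], [-0.004, 0, 0, 0, 0, 0], [-0.006, 0, 0, 0, 0, 0], [-0.008, 0, 0, 0, 0, 0], [-0.01, 0, 0, 0, 0, 0], [-0.01, 0, 0, 0, 0, 0]]}}

```text
t: 19.98
tool_pos: [0.5878, 0.0356, 0.034]
orientation: [3.007, 0.909, -0.0]
force: [0.3, -0.2, -2.6]
opening: 0.0248
gripper_force: 40.0
```

{"fn": "carry_out", "kwargs": {"rows": [[-0.001, 0, 0, 0, 0, 0], [-0.002, 0, 0, 0, 0, 0], [-0.003, 0, 0, 0, 0, 0], [-0.003, 0, 0, 0, 0, 0]]}}

```text
t: 20.48
tool_pos: [0.5854, 0.034, 0.034]
orientation: [3.007, 0.909, -0.0]
force: [-0.4, -0.9, -2.8]
opening: 0.0248
gripper_force: 40.0
```

```bash
python3 -c "
from hlp import *
print(st())"
```

```text
t 20.48 pos [0.5854 0.034  0.034 ] yaw 0.5870 tilt [-0.  0.] F [-0.4 -0.9 -2.8] M [-0.02  0.17  0.01] open 0.0248 g 40.0
```

{"fn": "carry_out", "kwargs": {"rows": [[-0.0005, 0, 0, 0, 0, 0], [-0.001, 0, 0, 0, 0, 0], [-0.0015, 0, 0, 0, 0, 0], [-0.002, 0, 0, 0, 0, 0], [-0.002, 0, 0, 0, 0, 0]]}}

```text
t: 21.1
tool_pos: [0.5838, 0.0329, 0.034]
orientation: [-3.007, -0.909, -0.0]
force: [-0.2, 0.1, -3.2]
opening: 0.0246
gripper_force: 40.0
```

{"fn": "carry_out", "kwargs": {"rows": [[-0.0005, 0, 0, 0, 0, 0], [-0.001, 0, 0, 0, 0, 0], [-0.0015, 0, 0, 0, 0, 0], [-0.0015, 0, 0, 0, 0, 0]]}}

```text
t: 21.6
tool_pos: [0.5825, 0.0321, 0.034]
orientation: [3.007, 0.909, -0.0]
force: [0.2, 0.2, -2.7]
opening: 0.0246
gripper_force: 40.0
```

{"fn": "carry_out", "kwargs": {"rows": [[-0.0005, 0, 0, 0, 0, 0], [-0.001, 0, 0, 0, 0, 0], [-0.0015, 0, 0, 0, 0, 0], [-0.0015, 0, 0, 0, 0, 0]]}}

```text
t: 22.1
tool_pos: [0.5818, 0.0316, 0.0343]
orientation: [-3.007, -0.909, -0.002]
force: [3.3, 2.1, -4.1]
opening: 0.0246
gripper_force: 40.0
```

{"fn": "carry_out", "kwargs": {"rows": [[-0.0005, 0, 0, 0, 0, 0], [-0.001, 0, 0, 0, 0, 0], [-0.001, 0, 0, 0, 0, 0]]}}

```text
t: 22.48
tool_pos: [0.5819, 0.0315, 0.0347]
orientation: [-3.007, -0.909, -0.005]
force: [7.3, 6.0, -4.2]
opening: 0.0246
gripper_force: 40.0
```

The shoulder is felt: 9 N axial at an along-distance of 0.120 m, as predicted. Pivot ≈ (0.472,-0.0414), so the tool sits at radius 0.1315. I'll ease back 1–2 mm and start the swing.

{"fn": "carry_out", "kwargs": {"rows": [[0.0015, -0.003, 0, 0, 0, -1.4], [0.0018, -0.0066, 0, 0, 0, -2.87], [0.0013, -0.0132, 0, 0, 0, -5.73], [0.0005, -0.0197, 0, 0, 0, -8.59], [-0.0006, -0.0262, 0, 0, 0, -11.46], [-0.0021, -0.0326, 0, 0, 0, -14.32], [-0.0039, -0.0389, 0, 0, 0, -17.19], [-0.0039, -0.0389, 0, 0, 0, -17.19]]}}

```text
t: 23.48
tool_pos: [0.5557, 0.0604, 0.0342]
orientation: [2.836, 1.349, -0.0]
force: [3.8, -3.2, -4.3]
opening: 0.0246
gripper_force: 40.0
```

```bash
cat >> hlp.py <<'E'
def sw(P=(.4722,-.0414)):
    s=robot.read_state(); print(st()); X=Ro.from_rotvec(s["orientation"]).as_matrix()[:,0]; yw=np.arctan2(X[1],X[0])
    d=s["tool_pos"][:2]-P; u=d/np.hypot(*d); F=s["force"][:2]
    print("r %.4f ang %.4f h_tool %.4f h_ang %.4f Frad %.1f Ftan %.1f"%(np.hypot(*d),np.arctan2(d[1],d[0]),yw-.527,np.arctan2(d[1],d[0])-.527,F@u,F@[-u[1],u[0]]))
E
python3 -c "
from hlp import *
sw()"
```

```text
t 23.48 pos [0.5557 0.0604 0.0342] yaw 0.8881 tilt [-0.0006  0.0011] F [ 3.8 -3.2 -4.3] M [-0.67 -0.43  0.25] open 0.0246 g 40.0
r 0.1317 ang 0.8842 h_tool 0.3611 h_ang 0.3572 Frad -0.1 Ftan -5.0
```

{"fn": "carry_out", "kwargs": {"rows": [[-0.0002, -0.0066, 0, 0, 0, -2.87], [-0.0007, -0.0132, 0, 0, 0, -5.73], [-0.0015, -0.0197, 0, 0, 0, -8.59], [-0.0026, -0.0262, 0, 0, 0, -11.46], [-0.0041, -0.0326, 0, 0, 0, -14.32], [-0.0059, -0.0389, 0, 0, 0, -17.19], [-0.0059, -0.0389, 0, 0, 0, -17.19]]}}

```text
t: 24.35
tool_pos: [0.5224, 0.0801, 0.0344]
orientation: [2.602, 1.756, 0.001]
force: [4.4, -4.1, -4.3]
opening: 0.0247
gripper_force: 40.0
```

```bash
python3 -c "
from hlp import *
sw()"
```

```text
t 24.35 pos [0.5224 0.0801 0.0344] yaw 1.1874 tilt [-0.0007  0.002 ] F [ 4.4 -4.1 -4.3] M [-0.81 -0.71  0.23] open 0.0247 g 40.0
r 0.1314 ang 1.1788 h_tool 0.6604 h_ang 0.6518 Frad -2.1 Ftan -5.6
```

{"fn": "carry_out", "kwargs": {"rows": [[0.0, -0.0066, 0, 0, 0, -2.87], [-0.0003, -0.0132, 0, 0, 0, -5.73], [-0.001, -0.0197, 0, 0, 0, -8.59], [-0.0021, -0.0263, 0, 0, 0, -11.46], [-0.0036, -0.0327, 0, 0, 0, -14.32], [-0.0054, -0.039, 0, 0, 0, -17.19], [-0.0054, -0.039, 0, 0, 0, -17.19]]}}

```text
t: 25.22
tool_pos: [0.4836, 0.0903, 0.0342]
orientation: [2.313, 2.125, 0.0]
force: [2.1, -2.3, -2.9]
opening: 0.0244
gripper_force: 40.0
```

```bash
python3 -c "
from hlp import *
sw()"
```

```text
t 25.23 pos [0.4836 0.0903 0.0342] yaw 1.4864 tilt [-0.0002  0.0004] F [ 2.1 -2.3 -2.9] M [-0.32 -0.34  0.1 ] open 0.0244 g 40.0
r 0.1322 ang 1.4842 h_tool 0.9594 h_ang 0.9572 Frad -2.1 Ftan -2.3
```

Load is fading towards the dead point. Next is +0.10 rad, then small steps onto the stop.

{"fn": "carry_out", "kwargs": {"rows": [[-0.0001, -0.0033, 0, 0, 0, -1.43], [-0.0002, -0.0066, 0, 0, 0, -2.87], [-0.0004, -0.0099, 0, 0, 0, -4.3], [-0.0007, -0.0132, 0, 0, 0, -5.73], [-0.0007, -0.0132, 0, 0, 0, -5.73]]}}

```text
t: 25.85
tool_pos: [0.4696, 0.0912, 0.0337]
orientation: [-2.202, -2.239, 0.001]
force: [0.2, -1.0, -3.7]
opening: 0.025
gripper_force: 40.0
```

```bash
python3 -c "
from hlp import *
sw()"
```

```text
t 25.85 pos [0.4696 0.0912 0.0337] yaw 1.5877 tilt [ 0.0004 -0.001 ] F [ 0.2 -1.  -3.7] M [-0.04 -0.05  0.13] open 0.0250 g 40.0
r 0.1326 ang 1.5901 h_tool 1.0607 h_ang 1.0631 Frad -1.0 Ftan -0.1
```

{"fn": "carry_out", "kwargs": {"rows": [[0, -0.0013, 0, 0, 0, -0.57], [-0.0001, -0.0026, 0, 0, 0, -1.15], [-0.0001, -0.0026, 0, 0, 0, -1.15]]}}

```text
t: 26.22
tool_pos: [0.4675, 0.0909, 0.0338]
orientation: [-2.18, -2.261, 0.0]
force: [1.2, 0.5, -2.9]
opening: 0.0247
gripper_force: 40.0
```

```bash
python3 -c "
from hlp import *
sw()"
```

```text
t 26.23 pos [0.4675 0.0909 0.0338] yaw 1.6075 tilt [ 0.0002 -0.0005] F [ 1.2  0.5 -2.9] M [ 0.03 -0.02  0.03] open 0.0247 g 40.0
r 0.1324 ang 1.6066 h_tool 1.0805 h_ang 1.0796 Frad 0.5 Ftan -1.2
```

{"fn": "carry_out", "kwargs": {"rows": [[0, -0.0013, 0, 0, 0, -0.57], [-0.0001, -0.0026, 0, 0, 0, -1.15], [-0.0001, -0.0026, 0, 0, 0, -1.15]]}}

```text
t: 26.6
tool_pos: [0.4652, 0.0906, 0.034]
orientation: [2.157, 2.284, 0.0]
force: [0.8, -0.6, -4.4]
opening: 0.0247
gripper_force: 40.0
```

```bash
python3 -c "
from hlp import *
sw()"
```

```text
t 26.60 pos [0.4652 0.0906 0.034 ] yaw 1.6276 tilt [0.     0.0001] F [ 0.8 -0.6 -4.4] M [ 0.1  -0.2   0.11] open 0.0247 g 40.0
r 0.1322 ang 1.6240 h_tool 1.1006 h_ang 1.0970 Frad -0.6 Ftan -0.7
```

{"fn": "carry_out", "kwargs": {"rows": [[0, -0.001, 0, 0, 0, -0.43], [0, -0.002, 0, 0, 0, -0.86], [0, -0.002, 0, 0, 0, -0.86]]}}

```text
t: 26.98
tool_pos: [0.464, 0.0903, 0.0343]
orientation: [2.139, 2.299, 0.002]
force: [5.9, -1.4, -6.4]
opening: 0.0241
gripper_force: 40.0
```

```bash
python3 -c "
from hlp import *
sw()"
```

```text
t 26.98 pos [0.464  0.0903 0.0343] yaw 1.6428 tilt [-0.0003  0.0018] F [ 5.9 -1.4 -6.4] M [ 0.05 -0.99  0.24] open 0.0241 g 40.0
r 0.1320 ang 1.6330 h_tool 1.1158 h_ang 1.1060 Frad -1.8 Ftan -5.8
```

The stop is being felt: 5.8 N and climbing. I'll press slightly more and hold.

{"fn": "carry_out", "kwargs": {"rows": [[0, -0.0008, 0, 0, 0, -0.3], [0, -0.0015, 0, 0, 0, -0.5], [0, -0.0015, 0, 0, 0, -0.5], [0, -0.0015, 0, 0, 0, -0.5]]}}

```text
t: 27.48
tool_pos: [0.4633, 0.0902, 0.0345]
orientation: [2.128, 2.307, 0.003]
force: [9.6, -0.8, -8.0]
opening: 0.0247
gripper_force: 40.1
```

```bash
python3 -c "
from hlp import *
sw()"
```

```text
t 27.48 pos [0.4633 0.0902 0.0345] yaw 1.6515 tilt [-0.0005  0.0034] F [ 9.6 -0.8 -8. ] M [ 0.06 -1.46  0.4 ] open 0.0247 g 40.1
r 0.1319 ang 1.6383 h_tool 1.1245 h_ang 1.1113 Frad -1.4 Ftan -9.5
```

{"fn": "carry_out", "kwargs": {"rows": [[0, 0.001, 0, 0, 0, 0.4], [0, 0.002, 0, 0, 0, 0.8], [0, 0.003, 0.0003, 0, 0, 1.1], [0, 0.003, 0.0003, 0, 0, 1.1]]}}

```text
t: 27.98
tool_pos: [0.4648, 0.0906, 0.0339]
orientation: [2.152, 2.288, 0.0]
force: [3.7, -0.5, -2.7]
opening: 0.0247
gripper_force: 40.0
```

```bash
python3 -c "
from hlp import *
sw()"
```

```text
t 27.98 pos [0.4648 0.0906 0.0339] yaw 1.6319 tilt [-0.0001  0.0002] F [ 3.7 -0.5 -2.7] M [-0.09 -0.43  0.16] open 0.0247 g 40.0
r 0.1322 ang 1.6266 h_tool 1.1049 h_ang 1.0996 Frad -0.7 Ftan -3.7
```

{"fn": "carry_out", "kwargs": {"rows": [[0, 0.0008, 0, 0, 0, 0.2], [0, 0.0008, 0, 0, 0, 0.2], [0, 0.0008, 0, 0, 0, 0.2]]}}

```text
t: 28.35
tool_pos: [0.4652, 0.0907, 0.0336]
orientation: [-2.156, -2.284, 0.001]
force: [1.3, 0.3, -2.3]
opening: 0.0248
gripper_force: 40.0
```

```bash
python3 -c "
from hlp import *
sw()"
```

```text
t 28.35 pos [0.4652 0.0907 0.0336] yaw 1.6284 tilt [-0.     -0.0006] F [ 1.3  0.3 -2.3] M [-0.08 -0.07  0.08] open 0.0248 g 40.0
r 0.1322 ang 1.6239 h_tool 1.1014 h_ang 1.0969 Frad 0.3 Ftan -1.3
```

{"fn": "carry_out", "kwargs": {"rows": [[0.003, 0, 0, 0, 0, 0], [0.007, 0, 0, 0, 0, 0], [0.011, 0, 0, 0, 0, 0], [0.015, 0, 0, 0, 0, 0], [0.02, 0, 0, 0, 0, 0], [0.02, 0, 0, 0, 0, 0]]}}

```text
t: 29.1
tool_pos: [0.4642, 0.1111, 0.0337]
orientation: [-2.156, -2.285, 0.0]
force: [-0.7, 0.2, -3.1]
opening: 0.0249
gripper_force: 40.0
```

```bash
python3 -c "
from hlp import *
sw()"
```

```text
t 29.10 pos [0.4642 0.1111 0.0337] yaw 1.6289 tilt [ 0.0001 -0.0001] F [-0.7  0.2 -3.1] M [-0.05  0.09  0.  ] open 0.0249 g 40.0
r 0.1527 ang 1.6229 h_tool 1.1019 h_ang 1.0959 Frad 0.3 Ftan 0.7
```

{"fn": "carry_out", "kwargs": {"rows": [[0.005, 0, 0, 0, 0, 0], [0.01, 0, 0, 0, 0, 0], [0.015, 0, 0, 0, 0, 0], [0.02, 0, 0, 0, 0, 0], [0.026, 0, 0, 0, 0, 0], [0.032, 0, 0, 0, 0, 0], [0.038, 0, 0, 0, 0, 0], [0.045, 0, 0, 0, 0, 0], [0.06, 0, 0, 0, 0, 0], [0.075, 0, 0, 0, 0, 0], [0.075, 0, 0, 0, 0, 0]]}}

```text
t: 30.48
tool_pos: [0.4599, 0.1868, 0.0337]
orientation: [-2.154, -2.286, -0.0]
force: [0.1, 0.2, -2.8]
opening: 0.0243
gripper_force: 40.0
```

```bash
python3 -c "
from hlp import *
sw()
print(mv(.40,.205,.0335,1.40))
a=robot.read_camera('scene')[120:290,220:440,::-1]; cv2.imwrite('pics/s6.png',cv2.resize(a,None,fx=3.4,fy=3.4,interpolation=cv2.INTER_CUBIC))
k=masks('jig'); print([(fit(jig,[.4725,-.04,-.207,1.1],[q],[.004,.004,.03,.05])) for q in k])
"
```

```text
t 30.48 pos [0.4599 0.1868 0.0337] yaw 1.6301 tilt [0.0002 0.    ] F [ 0.1  0.2 -2.8] M [-0.05  0.1  -0.02] open 0.0243 g 40.0
r 0.2286 ang 1.6248 h_tool 1.1031 h_ang 1.0978 Frad 0.2 Ftan -0.1
([0.0217, -0.0587, 0.0002], [-0.0, -0.01, 13.19])
[(array([ 0.47281363, -0.03795568, -0.21236335,  1.12072352]), np.float64(0.08646151899268133)), (array([ 0.47344017, -0.04291578, -0.21583168,  1.08318436]), np.float64(0.13446954602581))]
```

View pics/s6.png

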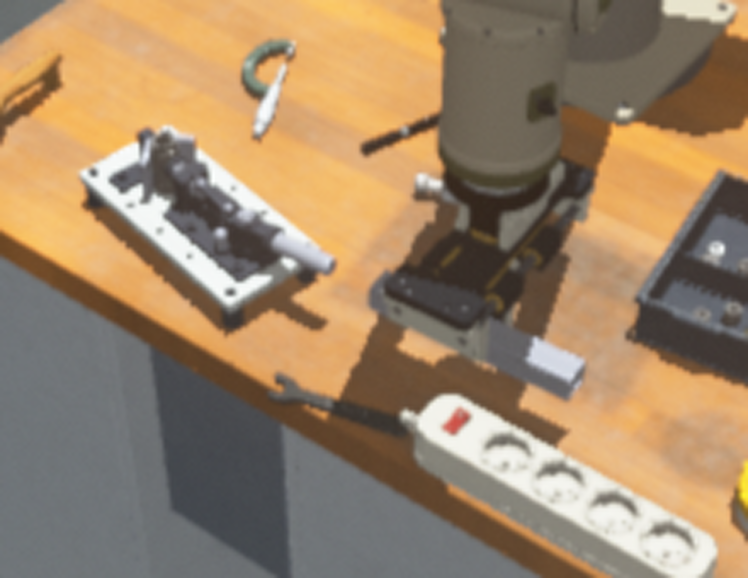

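The picture shows the handle at the locked angle (fits give 1.08–1.12) and the tube free in the gripper, clear of the jig. I'll put the tube back at its original clear spot.

{"fn": "carry_out", "kwargs": {"rows": [[0.008, -0.015, 0, 0, 0, 3.4], [0.015, -0.03, 0, 0, 0, 6.9], [0.023, -0.046, 0, 0, 0, 10.3], [0.0304, -0.0612, 0, 0, 0, 13.75], [0.0304, -0.0612, 0.01, 0, 0, 13.75], [0.0304, -0.0612, 0.022, 0, 0, 13.75], [0.0304, -0.0612, 0.034, 0, 0, 13.75], [0.0304, -0.0612, 0.044, 0, 0, 13.75], [0.0304, -0.0612, 0.05, 0, 0, 13.75], [0.0304, -0.0612, 0.05, 0, 0, 13.75]]}}

```text
t: 31.98
tool_pos: [0.3967, 0.2121, -0.0169]
orientation: [-2.414, -2.01, 0.002]
force: [0.0, 0.2, -1.9]
opening: 0.0248
gripper_force: 40.0
```

```bash
python3 -c "
from hlp import *
print(st())"
```

```text
t 31.98 pos [ 0.3967  0.2121 -0.0169] yaw 1.3883 tilt [-0.0006 -0.0011] F [ 0.   0.2 -1.9] M [-0.01  0.1   0.03] open 0.0248 g 40.0
```

{"fn": "carry_out", "kwargs": {"rows": [[0, 0, 0.0012, 0, 0, 0], [0, 0, 0.0024, 0, 0, 0], [0, 0, 0.003, 0, 0, 0], [0, 0, 0.003, 0, 0, 0]]}}

```text
t: 32.48
tool_pos: [0.3972, 0.2124, -0.0192]
orientation: [2.414, 2.01, 0.0]
force: [-0.0, 1.1, -2.8]
opening: 0.0244
gripper_force: 40.0
```

{"fn": "carry_out", "kwargs": {"rows": [[0, 0, 0, 0, 0, 0], [0, 0, 0, 0, 0, 0], [0, 0, 0, 0, 0, 0], [0, 0, 0, 0, 0, 0], [0, 0, 0, 0, 0, 0], [0, 0, 0, 0, 0, 0]], "jaw": 110}}

```text
t: 33.22
tool_pos: [0.3971, 0.2123, -0.0193]
orientation: [2.414, 2.01, -0.0]
force: [-0.6, -0.7, -0.1]
opening: 0.0527
gripper_force: 0.0
```

{"fn": "carry_out", "kwargs": {"rows": [[0, 0, -0.01, 0, 0, 0], [0, 0, -0.03, 0, 0, 0], [0, 0, -0.06, 0, 0, 0], [0, 0, -0.1, 0, 0, 0], [0, 0, -0.14, 0, 0, 0], [0, 0, -0.18, 0, 0, 0], [0, 0, -0.18, 0, 0, 0], [0, 0, -0.18, 0, 0, 0]]}}

```text
t: 34.22
tool_pos: [0.397, 0.2123, 0.1607]
orientation: [2.414, 2.01, 0.0]
force: [-0.6, 0.2, -0.3]
opening: 0.0533
gripper_force: 0.0
```

```bash
python3 -c "
from hlp import *
print(st())
a=robot.read_camera('scene')[120:290,200:460,::-1]; cv2.imwrite('pics/s7.png',cv2.resize(a,None,fx=3,fy=3,interpolation=cv2.INTER_CUBIC))
k=masks('tube'); print([fit(tube,[.396,.204,1.39],[q],[.01,.01,.1]) for q in k])
k=masks('jig'); print([fit(jig,[.4725,-.04,-.207,1.1],[q],[.004,.004,.03,.05]) for q in k])"
```

```text
t 34.23 pos [0.397  0.2123 0.1607] yaw 1.3884 tilt [0.0001 0.0002] F [-0.6  0.2 -0.3] M [-0.07  0.1   0.03] open 0.0533 g 0.0
[(array([0.39517802, 0.20191506, 1.36590103]), np.float64(2.138645276292335)), (array([0.39327356, 0.19804547, 1.40419642]), np.float64(0.11422215324124374))]
[(array([ 0.47222258, -0.03801536, -0.20686875,  1.1092478 ]), np.float64(0.08900078656104275)), (array([ 0.47246759, -0.04178896, -0.20731826,  1.03945398]), np.float64(0.09540781760876609))]
```

View pics/s7.png

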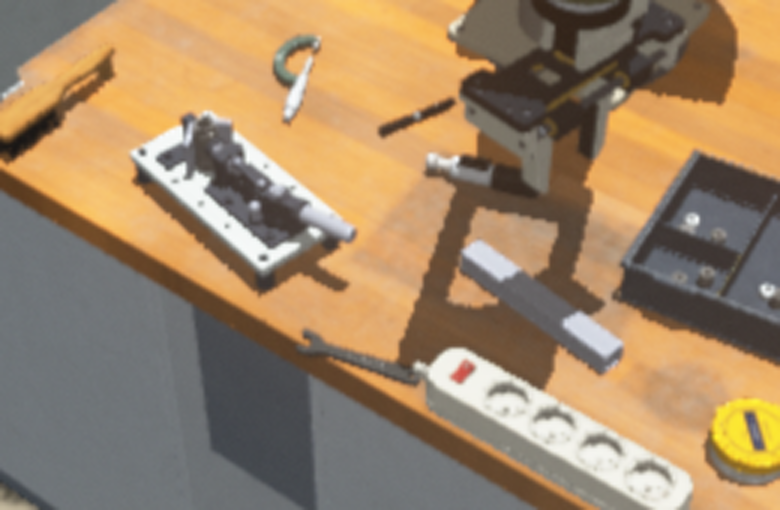

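The picture shows the tube flat on the bench around crop (540,305), the gripper clear of everything, the clamp handle in its locked position, and the bystanders in place. I'm handing in the job.

```bash
python3 -c "
from plant import robot
print(robot.close_job())"
```

```text
the job is handed in; nothing more can be done
None
```

The job is handed in and no verdict came back: the tube went home on the stub, the handle was swung past the dead point and bedded on its stop by feel (about 9.5 N at the tube), and the tube was drawn off and laid flat on the bench with the bystanders undisturbed; the camera fits put the handle near its 1.10 rad stop but scatter from 1.04 to 1.12 rad, and I did not measure the collet's seating.

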